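# Rock the tall relay out of its socket

## Robot

A 6-joint arm with a two-finger parallel gripper is mounted at the origin on a cart in front of the work surface, level with it; the furniture and walls round the work are solid. World frame = base frame: x ahead of the robot, y to its left, z up, the work surface at z = 0. Lengths are in m, angles in rad, forces in N, time in s.
With the tool pointing down it reaches from about 0.225 to 0.875 m from the base axis. Payload 3.4 kg.
Tool frame: the origin (TCP) lies on the centre line of the jaws, within the pads' length; the fingertips stand 11 mm ahead of it and the grasp point (between the pads) lies 8 mm behind it; z points along the fingers, y is the line along which they close (so a half turn about z gives the same grasp; the last joint's range is limited). The gripper opens to 85 mm and grips with 20 to 120 N. Pads are 22 mm wide; open, the fingers measure 114 mm over their backs; the gripper's body (76 mm by 85 mm) begins 54 mm behind the grasp point. The pads swing forward as they close: fully open they stand 13 mm farther back than shut.
Start: joints at [-1.28, 0.276, 1.505, -0, 1.361, -0.121], TCP at [0.23, -0.527, 0.242] pointing down, gripper open.
Joint ranges: [-2.89, 2.89], [-0.75, 2.08], [0.22, 2.7], [-1.18, 4.32], [0.11, 2.71], [-2.7, 2.7]. Speed limits (rad/s): [2.57, 2.57, 3.14, 3.14, 3.14, 3.14].

## Interface

Orientations are given as a unit quaternion [w, x, y, z].
In Python, from rig import manip, eyes, job gives the robot as it stands.
- The arm moves only by the tool drive_tool, never from a script. Its argument "rows" is a list of rows, each a list of 3 entries, a list of its own where there are three numbers: the turn, a rotation vector about the world's x, y, z in rad, then the shift along the world's x, y, z in cm, then the finger opening in cm, from 0 to 8.54. A call has 1 to 8 rows; each row shifts and turns the commanded pose from where the row before left it; what a row does not reach is not made up. A row lasts 1/8 s, in which the tool goes at most 62.5 mm and 10.7 degrees, less where a joint would pass 70% of its speed; a pose out of reach is approached as far as the arm can. A call is refused whole if a number of a shift passes 6.25 or a number of a turn 0.188, either way. A call with a gripper value outside its range is refused whole. The fingers move at their own pace and stop on an object; "force" is the grip in N (left out, the last holds). Time passes only in rows, so rows that do not move let the fingers close. It gives the time, the measured TCP pose, the force, the opening and the grip force at its end, in the units of the state.
- manip.get_state(): the state, without advancing time (a new reading comes with each control period).
- eyes.get_image(name): name is "side" or "top"; returns the picture (420x560x3 uint8, red, green, blue); there is no depth.
- eyes.get_calibration(name): a dict with "camera_matrix" (3x3 intrinsics, pixels), "k1" (the pictures are not rectified: a ray, as slopes to the right and down, at radius r is drawn at 1 + k1 r^2 times it, then the intrinsics apply), "view" (4x4, takes a point from world to camera coordinates). Camera axes: x right, y up, looking along -z (the intrinsics and any distortion apply to the point x, -y, -z); pixel columns grow to the right and rows downward; lengths in m; the calibration is good to about 2 mm. A picture is of the moment at which its call begins. get_calibration takes no time and is no camera call.
- job.sign_off(): hands the job in; it is judged then, once.
The state is a dict: "clock": time; "qpos": joint angles; "qd": joint speeds; "effort": joint torques, N m; "position": TCP position; "ee_rot": TCP orientation; "contact_force": force on the tool from outside, world axes, zero at the start; "moment": the same for the moment, N m; "width": finger opening in m; "gripper_force": force on a finger pad.
Only numpy, scipy, OpenCV 4.12 (cv2) and the standard library are available. Lean on these libraries where they do the work, as an engineer would, in place of code of your own. Each camera call takes 0.05 s, during which the arm holds its last target. There are 200 camera calls.

## Task

Two plug-in relays of the welder's control sit tight in their sockets on the bench. Grip the taller relay by its upper part and, with its pins still in the socket, rock it sideways about ten degrees to the left and then about ten degrees to the right (left and right as seen by the robot), then lift it free of the socket and stand it upright on its pins in the middle of the aluminium tray. Leave the short relay in its socket.

Things in the scene. Friction and masses are not known exactly. Their poses are not given: they have to be found in the camera images.
- tall_relay_center (a point): Centre of the grey case of the taller relay: 46 (x) x 40 (y) x 62 mm high, about 0.15 kg; grip its flat y faces. Brass pins stick out 16 mm below the case, their tips 47 mm below this point, in two rows at y = +11 and -11 mm, 28 mm long in x. z up; y to the left of its socket. Seated, this point is 57 mm above the bench.
- tall_socket: Fixed black block holding the taller relay, 78 (x) x 60 (y) x 26 mm high, foot plate 98 x 80. Origin: centre of underside, on the bench; z up, y to the robot's left (within 25 deg). The case rests on its top at 26 mm; sprung contacts grip the pins (about 20 N against a straight pull). The relay can lean 12 deg to a y side, turning on the case's lower edge there (20 mm from centre); far pins rise.
- short_relay_center (a point): Centre of the case of the other relay, of the same make but only 38 mm high, in an equal socket: 45 mm above the bench. To be left alone.
- tray_in (a point): Centre of the inner floor of a fixed square aluminium tray, 150 x 150 mm outside, rim 16 mm above the bench, walls 4 mm; the floor is about 4 mm above the bench. x and y along its sides.
Mind the look-alikes: they are no part of the job. What is shaped like the part that bears tall_relay_center but blue or green is not meant.

How it is judged:
By the outcome, as a careful person would: the job done as asked, in the order asked, and still so for the second after the job is handed in, with the robot touching nothing.
It also fails if it takes over 45 s, if anything falls off the work surface, if the arm or the gripper's body presses on something with over 40 N, if the wrist force passes 120 N, or if a joint passes its speed limit or range.

## Working session

There is one attempt and no reset: what is moved stays moved. The work goes in short steps, Python scripts to look and compute and a tool call to move; the robot and the scene stay as the last step left them, time stands still between calls to the robot, and variables do not carry over. Pictures are saved under pics/ and viewed, at most 10 in all, crops included, and the job is handed in when it is done.

Besides the shell and the picture viewer there is one more tool, called after "Request:" in YAML: its name, and indented under it one key for each argument. drive_tool: Moves the arm, as the interface text tells. Its arguments: {"type":"object","properties":{"rows":{"type":"array"},"force":{"type":"number"}},"required":["rows"]}

```bash
mkdir -p pics; cat > h.py <<'E'
import numpy as np, cv2
from rig import manip, eyes, job
def ray(name,px):
    c=eyes.get_calibration(name);K=np.array(c["camera_matrix"]);V=np.array(c["view"])
    u=cv2.undistortPoints(np.array([[px]],float),K,np.array([c["k1"],0,0,0.]))[0,0]
    R=V[:3,:3];o=-R.T@V[:3,3];d=R.T@np.array([u[0],-u[1],-1.]);return o,d/np.linalg.norm(d)
def onz(name,px,z):
    o,d=ray(name,px);return o+d*(z-o[2])/d[2]
def tri(p1,p2,n1="side",n2="top"):
    a,d=ray(n1,p1);b,e=ray(n2,p2)
    s=np.linalg.lstsq(np.c_[d,-e],b-a,rcond=None)[0];P=a+s[0]*d;Q=b+s[1]*e
    return (P+Q)/2,np.linalg.norm(P-Q)
def proj(name,P):
    c=eyes.get_calibration(name);K=np.array(c["camera_matrix"]);V=np.array(c["view"])
    p=V[:3,:3]@np.array(P)+V[:3,3];x=np.array([p[0],-p[1]])/-p[2];x=x*(1+c["k1"]*(x@x));return K[:2,:2]@x+K[:2,2]
E
python3 - <<'E'
from h import *
for n in("side","top"):
    im=eyes.get_image(n);cv2.imwrite(f"pics/{n}0.png",cv2.resize(im[:,:,::-1],None,fx=1.42,fy=1.42)); cv2.imwrite(f"pics/raw_{n}0.png",im[:,:,::-1])
    c=eyes.get_calibration(n);V=np.array(c["view"]);print(n,-V[:3,:3].T@V[:3,3],-V[2,:3],c["k1"],c["camera_matrix"])
print(manip.get_state())
E
```

```text
side [0.12802451 0.59223401 0.68016153] [ 0.41034893 -0.61498672 -0.67335362] -0.041480947490184376 [[442.98490522   0.         274.23174274]
 [  0.         442.98490522 205.62409296]
 [  0.           0.           1.        ]]
top [0.45028329 0.01084022 1.24679939] [ 0.06221621  0.02696765 -0.9976983 ] 0.05296346768697271 [[503.455631     0.         279.07092047]
 [  0.         503.455631   209.15464508]
 [  0.           0.           1.        ]]
{'clock': 0.1, 'qpos': array([-1.27998913e+00,  2.76555585e-01,  1.50598787e+00, -2.57046861e-05,
        1.36064714e+00, -1.21024934e-01]), 'qd': array([-1.18401911e-03, -7.72818360e-04, -3.25976041e-03,  1.22184122e-03,
       -7.90094552e-05, -2.52190240e-04]), 'effort': array([ 2.01228147e-03, -4.17696404e+01, -2.46405923e+01, -1.89210305e-04,
        5.94145444e-03,  3.22518737e-06]), 'position': array([ 0.23001767, -0.52652689,  0.24152001]), 'ee_rot': array([-7.95029219e-04,  9.78873231e-01,  2.04466525e-01, -8.02663849e-05]), 'contact_force': array([-0.93969182, -0.07949203,  0.30149437]), 'moment': array([ 0.00825861, -0.03495401,  0.02575541]), 'gripper_force': 0.0, 'width': 0.08556189328358253}
```

View pics/side0.png

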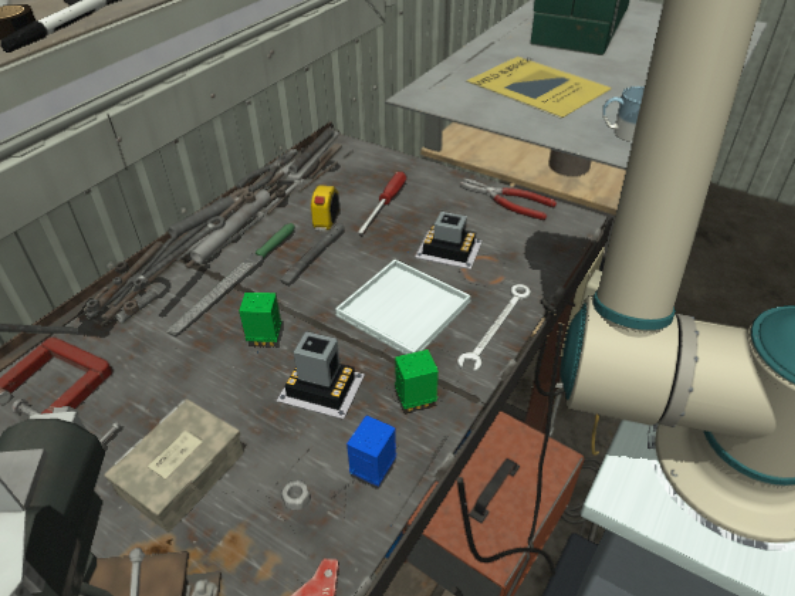

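View pics/top0.png

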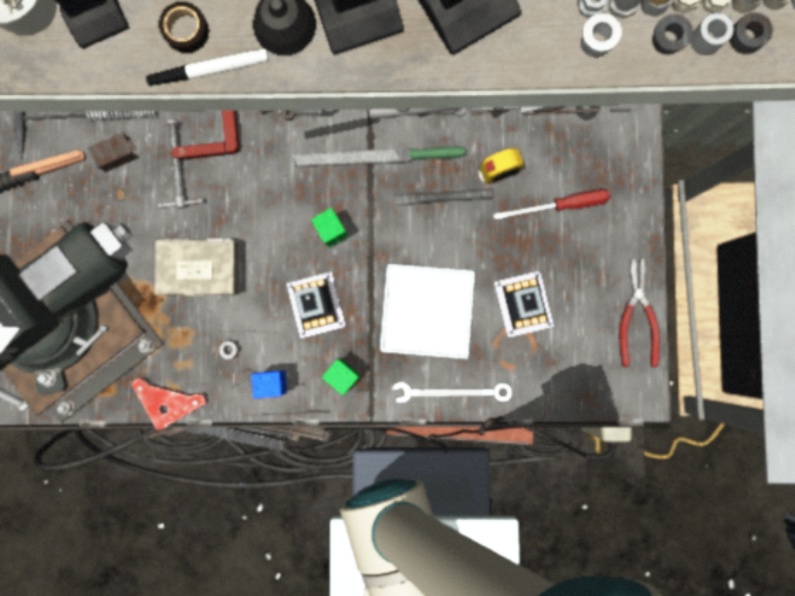

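The side view shows the tall relay (grey, about (317,360) in the enlarged picture) in its socket, with the short relay at (450,228). The tray is at (403,305). In the top view the tall relay is at (316,304), the short one at (524,303) and the tray at (428,311). The blue and green decoys stand around the tall socket.

```bash
python3 - <<'E'
import cv2,numpy as np
a=cv2.imread("pics/raw_side0.png")[225:300,185:265];b=cv2.imread("pics/raw_top0.png")[185:245,195:250]
a=cv2.resize(a,(400,375),interpolation=cv2.INTER_CUBIC);b=cv2.resize(b,(385,420),interpolation=cv2.INTER_CUBIC)
o=np.zeros((420,790,3),np.uint8);o[:375,:400]=a;o[:,405:]=b;cv2.imwrite("pics/crop0.png",o)
from h import *
t=cv2.imread("pics/raw_top0.png");s=cv2.imread("pics/raw_side0.png")
def blobs(m,lo,hi):
    for c in cv2.findContours(m,cv2.RETR_EXTERNAL,cv2.CHAIN_APPROX_NONE)[0]:
        if lo<cv2.contourArea(c)<hi: yield c
m=((t.min(2)>170)*255).astype(np.uint8)
for c in blobs(m,400,8000):
    r=cv2.minAreaRect(c);bx=cv2.boxPoints(r);
    x,y=r[0]
    if not(190<x<400 and 170<y<270):continue
    z=.016 if r[1][0]>55 else .002
    P=np.array([onz("top",p,z) for p in bx]);C=P.mean(0)
    e=P[1]-P[0];f=P[2]-P[1]
    print("px",r,"C",C.round(4),"sides",np.linalg.norm(e).round(4),np.linalg.norm(f).round(4),"ang",np.degrees(np.arctan2(e[1],e[0])).round(1),np.degrees(np.arctan2(f[1],f[0])).round(1))
E
```

```text
px ((369.41180419921875, 217.14707946777344), (47.53697967529297, 34.1975212097168), 75.96376037597656) C [ 0.5068 -0.1775  0.002 ] sides 0.084 0.1166 ang -76.3 -167.2
px ((221.82354736328125, 214.29412841796875), (40.74597930908203, 33.469913482666016), 75.96376037597656) C [0.5163 0.1867 0.002 ] sides 0.0833 0.1015 ang -76.4 -166.0
px ((300.75, 218.75), (63.12122344970703, 63.504703521728516), 4.398705005645752) C [ 0.5035 -0.0086  0.016 ] sides 0.1556 0.1546 ang -4.7 -94.9
```

View pics/crop0.png

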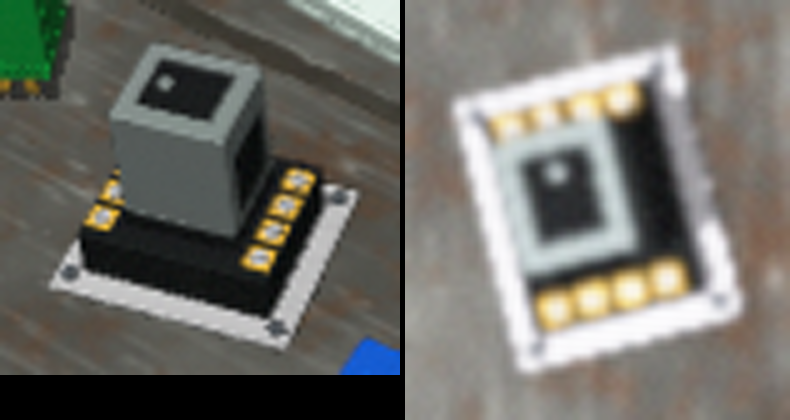

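The crops show the foot plate and the relay's top face clearly. I read corner pixels from both views and triangulate them.

```bash
cat > m.py <<'E'
from h import *
S=lambda x,y:(185+x/5-.4,225+y/5-.4)
T=lambda x,y:(195+(x-405)/7-.43,185+y/7-.43)
def show(l,sp,tp):
    P=[]
    for a,b in zip(sp,tp):
        p,e=tri(S(*a),T(*b));P.append(p);print(l,p.round(4),"gap",round(e,4))
    P=np.array(P);d=P[0]+P[1]-P[2]-P[3];f=P[0]-P[1]+P[3]-P[2]
    print(l,"C",P.mean(0).round(4),"x len,yaw",np.linalg.norm(d[:2])/2,np.degrees(np.arctan2(d[1],d[0])),"y len,yaw",np.linalg.norm(f[:2])/2,np.degrees(np.arctan2(-f[0],f[1])))
# order +x+y, +x-y, -x-y, -x+y
show("case top",[(110,112),(155,45),(265,68),(215,143)],[(498,138),(603,120),(637,245),(528,275)])
tp=[(455,100),(672,45),(742,312),(525,370)]
P=np.array([onz("top",T(*b),.002) for b in tp]);d=P[0]+P[1]-P[2]-P[3];print("plate top",P.mean(0),np.linalg.norm(d)/2,np.degrees(np.arctan2(d[1],d[0])))
P=np.array([onz("side",S(*b),.002) for b in [(50,287),(358,190),(287,348)]]);print("plate side (+x+y,-x-y,-x+y)",P.round(4),P[:2].mean(0))
import cv2
s=cv2.imread("pics/raw_side0.png");m=((s.min(2)>150)*255).astype(np.uint8)
for c in cv2.findContours(m,0,1)[0]:
    x,y=c[:,0].mean(0)
    if cv2.contourArea(c)>2000 and 230<x<335 and 180<y<250:
        q=c[:,0];ex=[q[q[:,0].argmin()],q[q[:,1].argmin()],q[q[:,0].argmax()],q[q[:,1].argmax()]]
        P=np.array([onz("side",p,.016) for p in ex]);print("tray side",ex,P.round(4),P.mean(0).round(4))
E
python3 m.py
```

```text
case top [0.5351 0.2074 0.0851] gap 0.0004
case top [0.5411 0.1726 0.0863] gap 0.0004
case top [0.4991 0.1609 0.0868] gap 0.0006
case top [0.4913 0.1984 0.0857] gap 0.0037
case top C [0.5166 0.1848 0.086 ] x len,yaw 0.044084756996945924 13.50553606575969 y len,yaw 0.036784238008659355 10.84391907665521
plate top [0.51676496 0.1857801  0.002     ] 0.09874616025719021 14.673520363268237
plate side (+x+y,-x-y,-x+y) [[0.5537 0.2367 0.002 ]
 [0.4806 0.1337 0.002 ]
 [0.4595 0.2113 0.002 ]] [0.5171114  0.18518531 0.002     ]
tray side [array([236, 217], dtype=int32), array([276, 183], dtype=int32), array([330, 208], dtype=int32), array([289, 247], dtype=int32)] [[ 0.5836  0.06    0.016 ]
 [ 0.5721 -0.0832  0.016 ]
 [ 0.4237 -0.0724  0.016 ]
 [ 0.4402  0.0743  0.016 ]] [ 0.5049 -0.0053  0.016 ]
```

Request:
drive_tool:
  rows:
    - [[0,0,-0.01],[1.8,4.4,0],8.5]
    - [[0,0,-0.01],[1.8,4.4,0],8.5]
    - [[0,0,-0.01],[1.8,4.4,0],8.5]
    - [[0,0,-0.01],[1.8,4.4,0],8.5]
    - [[0,0,-0.01],[1.8,4.4,0],8.5]
    - [[0,0,-0.01],[1.8,4.4,0],8.5]
    - [[0,0,-0.01],[1.8,4.4,0],8.5]
    - [[0,0,-0.01],[1.8,4.4,0],8.5]
  force: 60

```text
clock: 1.1
position: [0.3743, -0.1734, 0.2421]
ee_rot: [-0.0, 0.986, 0.165, -0.0]
contact_force: [0.6, 0.3, -1.0]
width: 0.0849
gripper_force: 0.0
```

Request:
drive_tool:
  rows:
    - [[0,0,-0.01],[1.8,4.4,0],8.5]
    - [[0,0,-0.01],[1.8,4.4,0],8.5]
    - [[0,0,-0.01],[1.8,4.4,0],8.5]
    - [[0,0,-0.01],[1.8,4.4,0],8.5]
    - [[0,0,-0.01],[1.8,4.4,0],8.5]
    - [[0,0,-0.01],[1.8,4.4,0],8.5]
    - [[0,0,-0.01],[1.8,4.4,0],8.5]
    - [[0,0,0],[0,0,0],8.5]

```text
clock: 2.1
position: [0.5008, 0.1357, 0.2416]
ee_rot: [-0.0, 0.991, 0.133, -0.0]
contact_force: [0.4, -0.4, -0.2]
width: 0.0847
gripper_force: 0.0
```

Request:
drive_tool:
  rows:
    - [[0,0,-0.009],[0.8,2.5,0],8.5]
    - [[0,0,-0.009],[0.8,2.5,0],8.5]
    - [[0,0,0],[0,0,-4],8.5]
    - [[0,0,0],[0,0,-4],8.5]
    - [[0,0,0],[0,0,-2],8.5]
    - [[0,0,0],[0,0,0],8.5]

```text
clock: 2.85
position: [0.5144, 0.1817, 0.1406]
ee_rot: [0.001, 0.993, 0.121, -0.003]
contact_force: [0.4, -0.0, -0.1]
width: 0.085
gripper_force: 0.0
```

```bash
python3 - <<'E'
from h import *
s=eyes.get_image("side")[170:310,160:300];t=eyes.get_image("top")[150:290,150:290]
o=np.hstack([cv2.resize(i,(400,400),interpolation=cv2.INTER_CUBIC) for i in(s,t)]);cv2.imwrite("pics/c1.png",o[:,:,::-1])
E
```

```text
(no output)
```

View pics/c1.png

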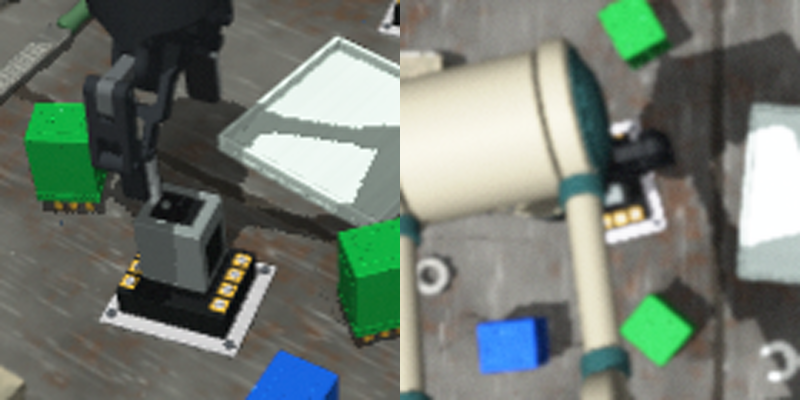

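The picture shows the open fingers straddling the relay's y faces; the near finger is at (145,170) and the relay top at (180,210). I descend now.

Request:
drive_tool:
  rows:
    - [[0,0,0],[0.1,0.2,-2.0],8.5]
    - [[0,0,0],[0.1,0.1,-2.0],8.5]
    - [[0,0,0],[0,0,-2.0],8.5]
    - [[0,0,0],[0,0,-1.8],8.5]
    - [[0,0,0],[0,0,0],8.5]
    - [[0,0,0],[0,0,0],8.5]

```text
clock: 3.7
position: [0.5193, 0.1861, 0.0658]
ee_rot: [-0.0, 0.993, 0.122, 0.001]
contact_force: [-0.6, -0.7, 1.1]
width: 0.085
gripper_force: 0.0
```

Request:
drive_tool:
  rows:
    - [[0,0,0],[-0.2,0,-0.3],6.0]
    - [[0,0,0],[0,0,0],5.0]
    - [[0,0,0],[0,0,0],4.4]
    - [[0,0,0],[0,0,0],4.2]
    - [[0,0,0],[0,0,0],4.0]
    - [[0,0,0],[0,0,0],3.8]
    - [[0,0,0],[0,0,0],3.5]
    - [[0,0,0],[0,0,0],3.5]
  force: 80

```text
clock: 4.7
position: [0.5165, 0.1854, 0.0618]
ee_rot: [0.001, 0.993, 0.122, 0.0]
contact_force: [-0.1, -5.0, 5.4]
width: 0.0392
gripper_force: 79.6
```

Request:
drive_tool:
  rows:
    - [[0,0,0],[0,0,0],3.0]
    - [[0,0,0],[0,0,0],3.0]
    - [[0,0,0],[0,0,0],3.0]

```text
clock: 5.08
position: [0.5165, 0.1854, 0.0618]
ee_rot: [0.001, 0.993, 0.122, 0.0]
contact_force: [0.0, -4.3, 5.4]
width: 0.0391
gripper_force: 79.6
```

Request:
drive_tool:
  rows:
    - [[-0.0423,-0.0106,0],[-0.039,0.154,0.084],3.0]
    - [[0,0,0],[0,0,0],3.0]
    - [[-0.0423,-0.0106,0],[-0.039,0.158,0.077],3.0]
    - [[0,0,0],[0,0,0],3.0]

```text
clock: 5.58
position: [0.5155, 0.1893, 0.0633]
ee_rot: [0.044, 0.992, 0.122, 0.006]
contact_force: [-0.4, -3.7, 5.1]
width: 0.0389
gripper_force: 81.2
```

Request:
drive_tool:
  rows:
    - [[-0.0423,-0.0106,0],[-0.04,0.161,0.07],3.0]
    - [[0,0,0],[0,0,0],3.0]
    - [[-0.0423,-0.0106,0],[-0.041,0.163,0.062],3.0]
    - [[0,0,0],[0,0,0],3.0]
    - [[0,0,0],[0,0,0],3.0]

```text
clock: 6.2
position: [0.5146, 0.1926, 0.0645]
ee_rot: [0.086, 0.989, 0.121, 0.011]
contact_force: [-0.1, -2.2, 4.9]
width: 0.0391
gripper_force: 82.4
```

```bash
cat > st.py <<'E'
import sys
from h import *
from scipy.spatial.transform import Rotation as R
st=manip.get_state();q=st["ee_rot"];z=R.from_quat([q[1],q[2],q[3],q[0]]).as_matrix()
u=np.array([.970,.242,0]);v=np.array([-.242,.970,0]);d=-z[:,2]
print(st["clock"],"lean y deg",np.degrees(np.arctan2(d@v,d[2])),"lean x",np.degrees(np.arctan2(d@u,d[2])),"yaw",np.degrees(np.arctan2(z[1,0],z[0,0])),st["position"],st["contact_force"],st["moment"],st["width"])
if len(sys.argv)>1:
    s=eyes.get_image("side")[190:320,160:290];cv2.imwrite(sys.argv[1],cv2.resize(s,(600,600),interpolation=cv2.INTER_CUBIC)[:,:,::-1])
E
python3 st.py pics/l.png
```

```text
6.2 lean y deg 9.945588501148219 lean x -0.01763497474837995 yaw 14.00096795049795 [0.51461121 0.19256612 0.06452938] [-0.06029701 -2.23152376  4.87097026] [-0.52758933 -0.0249559  -0.00856794] 0.03914890900700925
```

View pics/l.png

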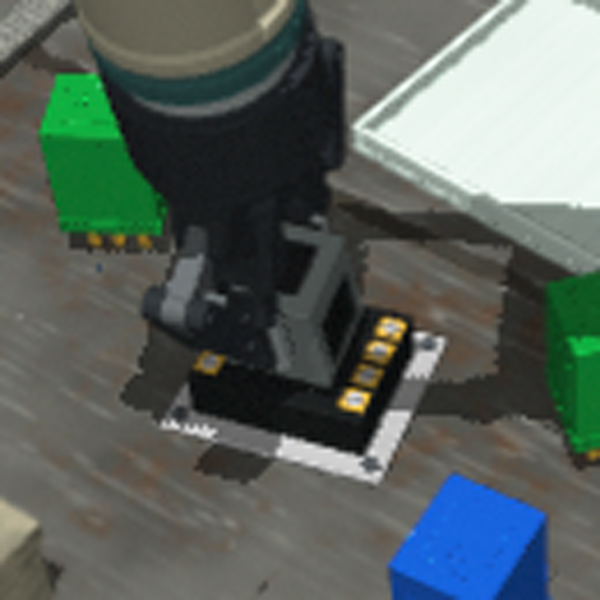

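The relay at (320,310) leans left about 10° with its pins still in the socket. I bring it back upright.

Request:
drive_tool:
  rows:
    - [[0.0423,0.0106,0],[0.041,-0.163,-0.062],3.0]
    - [[0,0,0],[0,0,0],3.0]
    - [[0.0423,0.0106,0],[0.04,-0.161,-0.07],3.0]
    - [[0.0423,0.0106,0],[0.039,-0.158,-0.077],3.0]
    - [[0,0,0],[0,0,0],3.0]
    - [[0.0423,0.0106,0],[0.039,-0.154,-0.084],3.0]
    - [[0,0,0],[0,0,0],3.0]
    - [[0,0,0],[0,0,0],3.0]

```text
clock: 7.25
position: [0.5164, 0.1859, 0.0626]
ee_rot: [-0.0, 0.993, 0.122, 0.0]
contact_force: [-2.1, -4.0, 12.2]
width: 0.0391
gripper_force: 83.3
```

Request:
drive_tool:
  rows:
    - [[0.0423,0.0106,0],[0.039,-0.154,0.084],3.0]
    - [[0,0,0],[0,0,0],3.0]
    - [[0.0423,0.0106,0],[0.039,-0.158,0.077],3.0]
    - [[0,0,0],[0,0,0],3.0]
    - [[0.0423,0.0106,0],[0.04,-0.161,0.07],3.0]
    - [[0.0423,0.0106,0],[0.041,-0.163,0.062],3.0]
    - [[0,0,0],[0,0,0],3.0]
    - [[0,0,0],[0,0,0],3.0]

```text
clock: 8.25
position: [0.5181, 0.1794, 0.0645]
ee_rot: [-0.086, 0.989, 0.121, -0.01]
contact_force: [-0.3, -4.5, 6.8]
width: 0.0393
gripper_force: 82.8
```

```bash
python3 st.py pics/r.png
```

```text
8.25 lean y deg -9.970247696088768 lean x -0.027924716728326474 yaw 13.944396806496158 [0.51805926 0.17935096 0.0645056 ] [-0.31007094 -4.49568382  6.77979709] [-0.85797195  0.16640257  0.10979225] 0.03931591583438915
```

View pics/r.png

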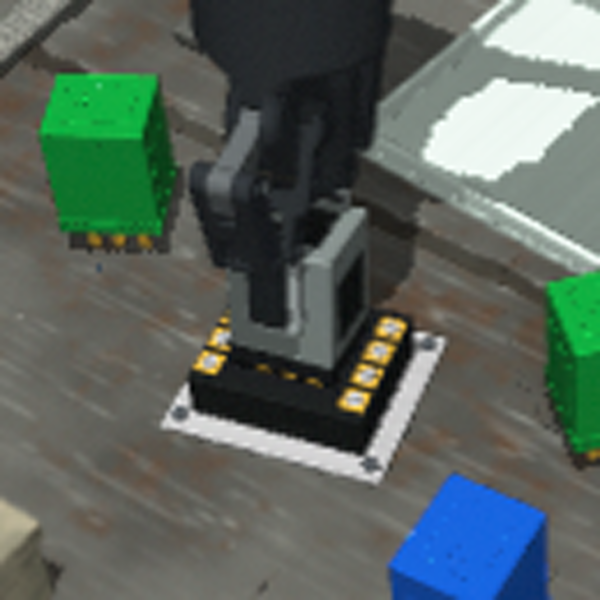

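The relay at (300,290) leans right about 10°, and its left pins show raised at (290,375). I bring it upright and then lift it slowly.

Request:
drive_tool:
  rows:
    - [[-0.0423,-0.0106,0],[-0.041,0.163,-0.062],3.0]
    - [[0,0,0],[0,0,0],3.0]
    - [[-0.0423,-0.0106,0],[-0.04,0.161,-0.07],3.0]
    - [[-0.0423,-0.0106,0],[-0.039,0.158,-0.077],3.0]
    - [[0,0,0],[0,0,0],3.0]
    - [[-0.0423,-0.0106,0],[-0.039,0.154,-0.084],3.0]
    - [[0,0,0],[0,0,0],3.0]
    - [[0,0,0],[0,0,0],3.0]

```text
clock: 9.3
position: [0.5165, 0.1861, 0.0624]
ee_rot: [0.0, 0.993, 0.122, 0.001]
contact_force: [-0.4, -2.7, 11.2]
width: 0.0389
gripper_force: 83.1
```

Request:
drive_tool:
  rows:
    - [[0,0,0],[0,0,0.3],3.0]
    - [[0,0,0],[0,0,0.3],3.0]
    - [[0,0,0],[0,0,0.3],3.0]
    - [[0,0,0],[0,0,0.3],3.0]
    - [[0,0,0],[0,0,0.4],3.0]
    - [[0,0,0],[0,0,0.5],3.0]
    - [[0,0,0],[0,0,1.0],3.0]
    - [[0,0,0],[0,0,1.0],3.0]

```text
clock: 10.3
position: [0.5163, 0.1863, 0.1036]
ee_rot: [-0.0, 0.993, 0.122, 0.001]
contact_force: [0.3, -0.4, -1.7]
width: 0.0389
gripper_force: 85.7
```

Request:
drive_tool:
  rows:
    - [[0,0,0],[0,0,2.5],3.0]
    - [[0,0,0],[0,0,2.0],3.0]
    - [[0,0,-0.065],[-0.2,-3.2,0],3.0]
    - [[0,0,-0.065],[-0.2,-3.2,0],3.0]
    - [[0,0,-0.065],[-0.2,-3.2,0],3.0]
    - [[0,0,-0.065],[-0.2,-3.2,0],3.0]
    - [[0,0,-0.065],[-0.2,-3.2,0],3.0]
    - [[0,0,0],[-0.2,-3.2,0],3.0]

```text
clock: 11.3
position: [0.5042, -0.0069, 0.1484]
ee_rot: [0.0, 0.999, -0.041, 0.001]
contact_force: [1.2, 0.9, -3.1]
width: 0.0395
gripper_force: 85.7
```

Request:
drive_tool:
  rows:
    - [[0,0,0],[0,0,-2.5],3.0]
    - [[0,0,0],[0,0,-2.0],3.0]
    - [[0,0,0],[0,0,-1.5],3.0]
    - [[0,0,0],[0,0,0],3.0]
    - [[0,0,0],[0,0,0],3.0]

```text
clock: 11.92
position: [0.5048, -0.0059, 0.088]
ee_rot: [0.0, 0.999, -0.04, 0.001]
contact_force: [0.5, 0.6, -1.5]
width: 0.0393
gripper_force: 85.7
```

```bash
python3 st.py; python3 - <<'E'
from h import *
s=eyes.get_image("side");p=proj("side",[.504,-.007,.05]);x,y=int(p[0])-65,int(p[1])-60;print(x,y)
cv2.imwrite("pics/t1.png",cv2.resize(s[y:y+120,x:x+130],None,fx=5,fy=5,interpolation=cv2.INTER_CUBIC)[:,:,::-1])
P=manip.get_state()["position"];t=P-[0,0,.052]
print("tips px",(proj("side",t)-[x,y])*5,"floor beneath",(proj("side",[P[0],P[1],.004])-[x,y])*5)
E
```

```text
11.925 lean y deg 0.03477419494242478 lean x -0.0760227396093719 yaw -4.6360988075501774 [ 0.50483576 -0.00590479  0.08804435] [ 0.53534824  0.56342316 -1.47045729] [-0.00837695  0.00173384 -0.00586716] 0.039296245652720996
218 140
tips px [323.92876977 327.55188166] floor beneath [324.29097752 381.44741865]
```

View pics/t1.png

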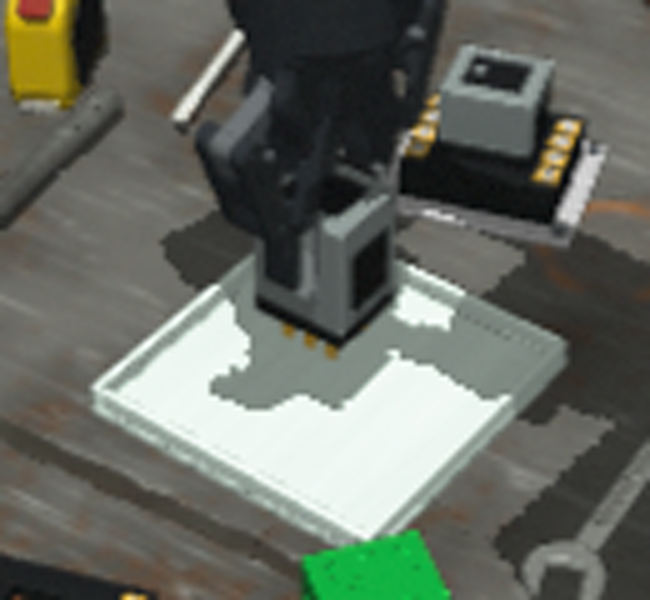

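The held relay hangs upright over the tray, with its near pin tips at (312,345) as predicted. It is centred in the tray to within a few mm. I lower it gently.

Request:
drive_tool:
  rows:
    - [[0,0,0],[0,0,-1.0],3.0]
    - [[0,0,0],[0,-0.1,-1.0],3.0]
    - [[0,0,0],[0,0,-0.6],3.0]
    - [[0,0,0],[0,0,-0.3],3.0]
    - [[0,0,0],[0,0,0],3.0]
    - [[0,0,0],[0,0,0],3.0]

```text
clock: 12.72
position: [0.5044, -0.007, 0.0585]
ee_rot: [0.0, 0.999, -0.041, 0.0]
contact_force: [0.2, 0.1, -1.8]
width: 0.0393
gripper_force: 85.7
```

Request:
drive_tool:
  rows:
    - [[0,0,0],[0,0,-0.1],3.0]
    - [[0,0,0],[0,0,-0.1],3.0]
    - [[0,0,0],[0,0,0],3.0]
    - [[0,0,0],[0,0,0],3.0]

```text
clock: 13.22
position: [0.5041, -0.007, 0.0563]
ee_rot: [0.0, 0.999, -0.041, 0.0]
contact_force: [0.4, -0.2, -2.2]
width: 0.0394
gripper_force: 85.7
```

Request:
drive_tool:
  rows:
    - [[0,0,0],[0,0,-0.06],3.0]
    - [[0,0,0],[0,0,0],3.0]
    - [[0,0,0],[0,0,0],3.0]

```text
clock: 13.6
position: [0.5042, -0.007, 0.0558]
ee_rot: [0.0, 0.999, -0.041, 0.0]
contact_force: [-0.8, 0.2, 0.1]
width: 0.0392
gripper_force: 86.1
```

Request:
drive_tool:
  rows:
    - [[0,0,0],[0,0,-0.06],3.0]
    - [[0,0,0],[0,0,0],3.0]
    - [[0,0,0],[0,0,0],3.0]

```text
clock: 13.98
position: [0.5043, -0.0069, 0.0558]
ee_rot: [0.0, 0.999, -0.041, 0.0]
contact_force: [-1.3, -0.0, 5.4]
width: 0.0389
gripper_force: 86.6
```

Contact is made, so I release slowly and then withdraw upward.

Request:
drive_tool:
  rows:
    - [[0,0,0],[0,0,0],3.9]
    - [[0,0,0],[0,0,0],4.2]
    - [[0,0,0],[0,0,0],4.8]
    - [[0,0,0],[0,0,0],5.5]
    - [[0,0,0],[0,0,0],6.5]
    - [[0,0,0],[0,0,0],7.5]
    - [[0,0,0],[0,0,0],7.5]
    - [[0,0,0],[0,0,0],7.5]
  force: 30

```text
clock: 14.98
position: [0.5041, -0.007, 0.0551]
ee_rot: [0.0, 0.999, -0.041, -0.0]
contact_force: [-0.4, 0.8, -0.3]
width: 0.075
gripper_force: 0.0
```

Request:
drive_tool:
  rows:
    - [[0,0,0],[0,0,1.0],7.5]
    - [[0,0,0],[0,0,2.0],7.5]
    - [[0,0,0],[0,0,4.0],7.5]
    - [[0,0,0],[0,0,4.0],7.5]
    - [[0,0,0],[0,0,4.0],7.5]
    - [[0,0,0],[0,-4,2.0],7.5]
    - [[0,0,0],[0,-4,1],7.5]
    - [[0,0,0],[0,0,0],7.5]

```text
clock: 15.98
position: [0.5048, -0.0894, 0.2369]
ee_rot: [0.001, 0.999, -0.042, 0.002]
contact_force: [0.6, 0.5, 0.4]
width: 0.0747
gripper_force: 0.0
```

```bash
python3 - <<'E'
from h import *
s=eyes.get_image("side")
cv2.imwrite("pics/f.png",cv2.resize(s[150:310,180:350],None,fx=3.5,fy=3.5,interpolation=cv2.INTER_CUBIC)[:,:,::-1])
print(manip.get_state()["position"],manip.get_state()["clock"])
E
```

```text
[ 0.5042363  -0.08777356  0.23602658] 16.025
```

View pics/f.png

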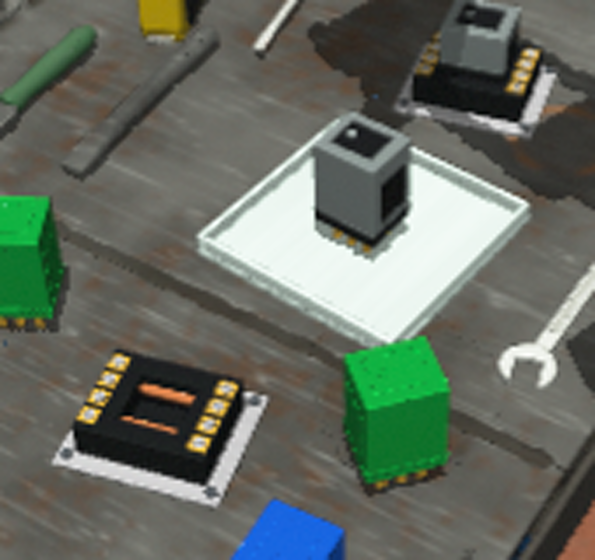

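The tall relay stands upright in the middle of the tray at (360,185). Its socket at (155,415) is empty and the short relay at (478,40) is untouched.

```bash
python3 -c "
from rig import job
print(job.sign_off())"
```

```text
the job is handed in; nothing more can be done
None
```

The tall relay was rocked about 10° left and then 10° right, lifted free, and now stands upright on its pins in the middle of the tray; the short relay is still in its socket, and the job was handed in at about 16 s.

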